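Weigh the ink pot on the sprung hand scale

TASK

Take the sprung hand scale off its stand, hook it under the wire handle of the ink-pot carrier and lift gently, on the hook alone, until the carrier hangs just clear of the table (about 1 cm, never over 2.5 cm) and hold it there still for two seconds so that the weight can be read, without overloading the scale. Then set the carrier down softly on the spot where it stood, never dragging it along the table, unhook the scale and hang it back in its stand. Leave the loose ink pot and the timber block where they are.

Things in the scene. Friction and masses are not known exactly. Their poses are not given: they have to be found in the camera images.
- scale: grey hand scale: upright box 22 (x) x 30 (y) mm with two steel ears to +-y (68 mm over both, 20 mm in x, 8 mm thick) that rest on the stand's fork. Origin: centre of the ears' underside; z up. The box runs from 41 mm below to 70 mm above it; grip the ribbed upper part, best across the 22 mm. 0.15 kg, and a 0.04 kg sprung hook below. Starts hung in the stand, same yaw.
- scale_grip (a point): centre of the scale's ribbed grip, 45 mm above the scale's origin
- scale_hook (a joint): how far the spring has let the hook down, m: about 0 empty, 0.100 is the end stop (overload); about 80 N/m, so 12.5 mm for each newton hung on it, settling in about a second
- hook_seat (a point): lowest inside point of the steel hook (6 mm wire, in the scale's x-z plane), 94 mm below the scale's origin when empty; underside of hook 6 mm lower. Shank 12 mm to the scale's -x; round tip ends 16 mm to +x, its top 11 mm above this point. Over the tip the mouth is open to +x for a 6 mm wire whose centre is 14 to 32 mm above this point: go in towards +x, tip leading, then up.
- carrier: plywood plate 90 (x) x 100 (y) x 8 mm with a fixed white ink pot (60 mm wide, top 66 mm above the table) and a fixed upright handle of 6 mm wire arching over the pot along the carrier's y: crown 109 mm high in the middle, sloping down to ends 44 mm to +-y. Origin: centre of the plate's underside; z up. Weight unknown, 0.26 to 0.74 kg, new each run.
- bail_top (a point): underside of the crown of the carrier's wire handle, 103 mm above the carrier's origin
- stand: fixed steel stand: foot 135 x 100 x 10 mm, back plate 72 mm to its +x, two level fork arms 10 mm wide at y = +-27 mm, tops 130 mm high. Origin on the table below the saddle. The scale's ears rest on the arms between stops 7 mm high centred at x = +-18 mm (5 mm play each way in x, 7 mm in y). Left or right of the carrier.
- stand_saddle (a point): middle of the saddle at the height of the arms' upper faces, 130 mm above the stand's origin; the origin of the hung scale lies here, same yaw (hook to the stand's +x)
- pot_between: loose small ink pot, 58 mm wide, 64 mm high, between the work places; origin under its centre
- timber_block: loose timber block 42 x 75 x 30 mm; origin under its centre

How it is judged:
By the outcome, as a careful person would: the job done as asked, in the order asked, and still so for the second after the job is handed in, with the robot touching nothing.
It also fails if it takes over 72 s, if anything falls off the work surface, if the arm or the gripper's body presses on something with over 40 N, if the wrist force passes 120 N, or if a joint passes its speed limit or range.

ROBOT

A 6-joint arm with a two-finger parallel gripper is mounted at the origin on the work surface; the furniture and walls round the work are solid. World frame = base frame: x ahead of the robot, y to its left, z up, the work surface at z = 0. Lengths are in m, angles in rad, forces in N, time in s.
With the tool pointing down it reaches from about 0.25 to 0.8 m from the base axis. Payload 8.5 kg.
Tool frame: the origin (TCP) lies at the very end of the fingers, on their centre line; the grasp point (between the pads) lies 19 mm behind it; z points along the fingers, y is the direction in which the jaws open and shut (so a half turn about z gives the same grasp; the last joint's range is limited). The gripper opens to 85 mm and grips with 20 to 120 N. Pads are 22 mm wide; open, the fingers measure 114 mm over their backs; the gripper's body (76 mm by 85 mm) begins 54 mm behind the grasp point. The pads swing forward as they close: fully open they stand 13 mm farther back than shut.
Start: joints at [-1.174, 0.238, -0.013, 1.319, 0, 1.571], TCP at [0.203, -0.484, 0.231] pointing down, gripper open.
Joint ranges: [-2.66, 2.66], [-1.03, 1.9], [-1.14, 1.46], [-1.82, 2.27], [-1.45, 1.34], [-3.14, 3.14]. Speed limits (rad/s): [2.22, 2.22, 2.79, 3.14, 3.14, 3.14].

INTERFACE

Orientations are given as a rotation vector (axis times angle).
In Python, from cell import arm gives the robot as it stands.
- The arm moves only by the tool jog_arm, never from a script. Its argument "commands" is one flat list of numbers, 5 for each row, row after row: the shift along the tool's x, y, z in m, then the turn about the tool's z in rad, then the opening in per cent of the stroke, from 0 (shut) to 100 (fully open). In form: [tx, ty, tz, spin, grip, tx, ty, tz, spin, grip, ...]. A call has 1 to 20 rows; each row is the pose to reach, as a shift and turn from the pose commanded when the call began, along the tool's axes at that moment; what a row does not reach only later rows make up. A row lasts 1/8 s, in which the tool goes at most 62.5 mm and 10.7 degrees, less where a joint would pass 70% of its speed; a pose out of reach is approached as far as the arm can. A call with a gripper value outside its range is refused whole. The fingers move at their own pace and stop on an object; the grip force is fixed at half the most. Time passes only in rows, so rows that repeat a pose let the fingers close. It gives the time, the measured TCP pose, the force and the opening at its end, in the units of the state.
- arm.sense(): the state, without advancing time (a new reading comes with each control period).
- arm.camera(name): name is "scene" or "top"; returns a dict with "image" (400x640x3 uint8, red, green, blue), "z_map" (400x640 float32, m along the optical axis (not along the pixel's ray), 0 where there is no reading), "camera_matrix" (3x3 intrinsics, pixels), "k1" (the pictures are not rectified: a ray, as slopes to the right and down, at radius r is drawn at 1 + k1 r^2 times it, then the intrinsics apply), "rvec" (rotation vector, rad) and "tvec" (3), from world to camera coordinates, as OpenCV has them. Camera axes: x right, y down, z forward; pixel columns grow to the right and rows downward; lengths in m; the calibration is good to about 2 mm. A picture is of the moment at which its call begins.
- arm.sign_off(): hands the job in, once; it reports no verdict.
The state is a dict: "time_s": time; "joint_positions": joint angles; "joint_vel": joint speeds; "joint_torque": joint torques, N m; "position": TCP position; "ee_rot": TCP orientation; "wrist_force": force on the tool from outside, world axes, zero at the start; "ft_torque": the same for the moment, N m; "opening": opening from 0.0 (shut) to 1.0 (fully open).
Only numpy, scipy, OpenCV 4.12 (cv2) and the standard library are available. Lean on these libraries where they do the work, as an engineer would, in place of code of your own. Each camera call takes 0.05 s, during which the arm holds its last target.

## Working session

There is one attempt and no reset: what is moved stays moved. The work goes in short steps, Python scripts to look and compute and a tool call to move; the robot and the scene stay as the last step left them, time stands still between calls to the robot, and variables do not carry over. Pictures are saved under pics/ and viewed, and the job is handed in when it is done.

Besides the shell and the picture viewer there is one more tool, called after "Call:" as name(argument=value, ...), one argument or row to a line, values as JSON. jog_arm: Moves the arm, as the interface text tells. Its arguments: {"type":"object","properties":{"commands":{"type":"array"}},"required":["commands"]}

```bash
ls; mkdir -p pics
python3 - <<'E'
from cell import arm
import cv2,numpy as np
s=arm.sense();print({k:np.round(v,3) for k,v in s.items()})
for n in("scene","top"):
    c=arm.camera(n);cv2.imwrite(f"pics/{n}0.png",c["image"][:,:,::-1]);np.savez(f"{n}0.npz",**c)
    print(n,c["camera_matrix"],c["k1"],c["rvec"],c["tvec"])
E
```

```text
pics
{'time_s': np.float64(0.0), 'joint_positions': array([-1.174,  0.239, -0.014,  1.319,  0.   ,  1.571]), 'joint_vel': array([-0.   ,  0.   ,  0.001, -0.001, -0.001, -0.   ]), 'joint_torque': array([-1.0000e-03, -5.3878e+01,  3.4644e+01,  1.9000e-02, -0.0000e+00,
        0.0000e+00]), 'position': array([ 0.203, -0.484,  0.231]), 'ee_rot': array([-3.079, -0.619,  0.   ]), 'wrist_force': array([ 0.049,  0.153, -0.428]), 'ft_torque': array([0.037, 0.008, 0.007]), 'opening': np.float64(1.0)}
scene [[494.74899811   0.         317.97497003]
 [  0.         494.74899811 199.6497108 ]
 [  0.           0.           1.        ]] 0.021047869514193032 [ 1.88644366 -1.09572141  0.6202803 ] [-0.36693131  0.35320653  0.5590319 ]
top [[426.56569969   0.         317.32025433]
 [  0.         426.56569969 197.19917422]
 [  0.           0.           1.        ]] 0.03987971118367755 [ 2.08208578 -2.08867188  0.26977234] [-0.07714558  0.58737412  0.88104308]
```

View pics/scene0.png

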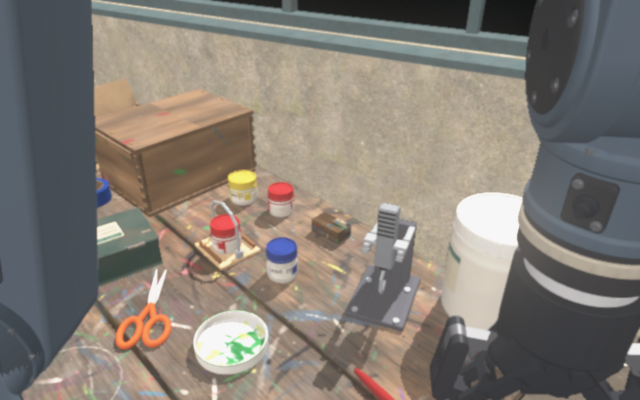

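View pics/top0.png

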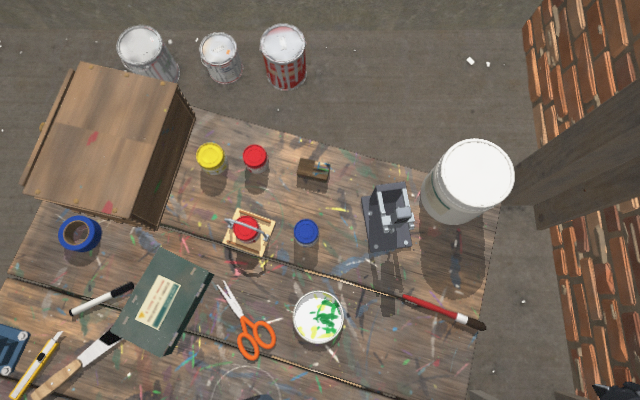

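```bash
cat > h.py <<'E'
import numpy as np,cv2
def cloud(c):
    h,w=c["z_map"].shape
    u,v=np.meshgrid(np.arange(w),np.arange(h))
    d=np.array([c["k1"],0,0,0,0],float)
    n=cv2.undistortPoints(np.stack([u,v],-1).reshape(-1,1,2).astype(float),np.array(c["camera_matrix"]),d,criteria=(3,50,1e-10)) if 0 else cv2.undistortPoints(np.stack([u,v],-1).reshape(-1,1,2).astype(float),np.array(c["camera_matrix"]),d)
    n=n.reshape(h,w,2);z=c["z_map"].astype(float)
    P=np.dstack([n*z[...,None],z])
    R=cv2.Rodrigues(np.array(c["rvec"],float))[0]
    W=(P-np.array(c["tvec"]).reshape(3))@R
    W[z==0]=np.nan
    return W
def proj(c,p):
    q,_=cv2.projectPoints(np.array(p,float).reshape(-1,1,3),np.array(c["rvec"],float),np.array(c["tvec"],float),np.array(c["camera_matrix"]),np.array([c["k1"],0,0,0,0],float))
    return q.reshape(-1,2)
E
python3 - <<'E'
import numpy as np,cv2
from h import *
t=dict(np.load("top0.npz"));s=dict(np.load("scene0.npz"))
Wt=cloud(t);Ws=cloud(s)
for n,(u,v) in dict(car=(245,228),blue=(306,230),stand=(390,220),block=(313,165),red=(255,155),yel=(210,153),bowl=(319,318),bucket=(475,175),box=(110,140),table=(345,210)).items(): print(n,Wt[v,u].round(4))
for n,(u,v) in dict(car=(224,225),blue=(281,247),scale=(388,212),block=(335,222),hook=(380,280),sh=(240,215)).items(): print(n,Ws[v,u].round(4))
big=cv2.resize(t["image"][190:270,200:440],None,fx=3.3,fy=3.3,interpolation=cv2.INTER_CUBIC);cv2.imwrite("pics/topz.png",big[:,:,::-1])
big=cv2.resize(s["image"][160:340,180:440],None,fx=3,fy=3,interpolation=cv2.INTER_CUBIC);cv2.imwrite("pics/scz.png",big[:,:,::-1])
E
```

```text
car [0.5204 0.0828 0.0606]
blue [ 0.5155 -0.0535  0.06  ]
stand [ 0.5219 -0.2286  0.1375]
block [ 0.6777 -0.069   0.0338]
red [0.696  0.0673 0.0538]
yel [0.6989 0.1715 0.0597]
bowl [ 0.3259 -0.082   0.0082]
bucket [ 0.6043 -0.3948  0.1817]
box [0.6877 0.3513 0.1655]
table [ 5.748e-01 -1.456e-01  2.000e-04]
car [0.5147 0.0761 0.0627]
blue [ 0.5105 -0.0559  0.0625]
scale [ 0.5144 -0.2487  0.1962]
block [ 0.669  -0.0816  0.0324]
hook [ 0.512  -0.2465  0.066 ]
sh [6.323e-01 1.338e-01 3.000e-04]
```

View pics/topz.png

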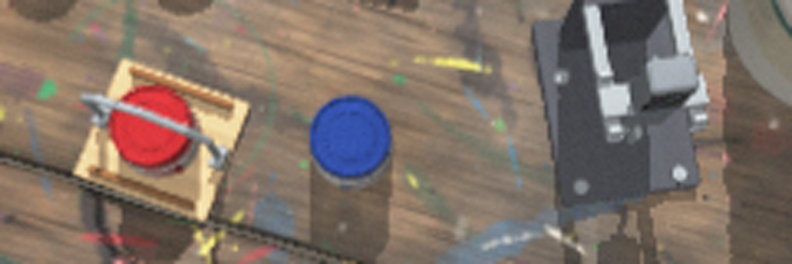

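View pics/scz.png

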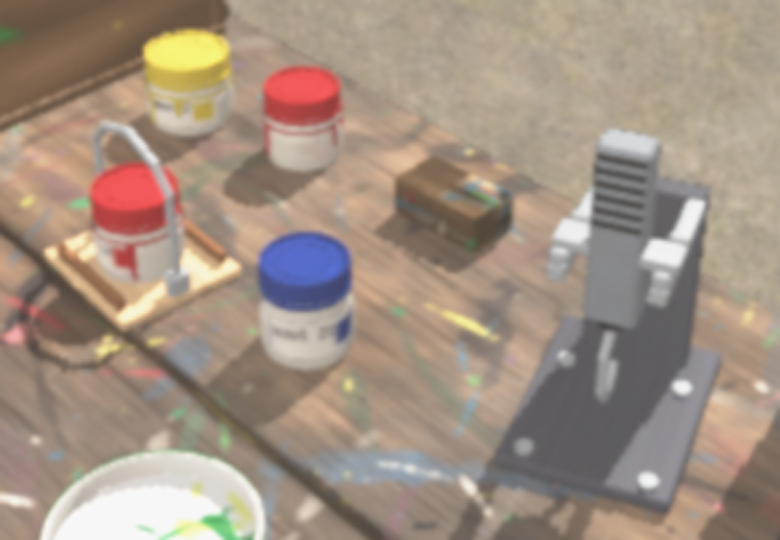

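Run:
```python
import numpy as np,cv2
from h import *
t=dict(np.load("top0.npz"));s=dict(np.load("scene0.npz"))
for nm,c in(("top",t),("scene",s)):
    W=cloud(c).reshape(-1,3);W=W[~np.isnan(W[:,0])]
    def sel(x0,x1,y0,y1,z0,z1): 
        m=(W[:,0]>x0)&(W[:,0]<x1)&(W[:,1]>y0)&(W[:,1]<y1)&(W[:,2]>z0)&(W[:,2]<z1);return W[m]
    tb=sel(.42,.46,-.15,.0,-.02,.02);print(nm,"table z",np.median(tb[:,2]).round(4))
    def rect(lbl,P):
        if len(P)<5: print(lbl,len(P));return
        r=cv2.minAreaRect(P[:,:2].astype(np.float32));print(lbl,len(P),np.round(r[0],4),np.round(r[1],4),round(r[2],1),"zmed",np.median(P[:,2]).round(4),P[:,2].max().round(4))
    rect("plate",sel(.42,.62,0,.16,.004,.016))
    rect("lid",sel(.42,.62,0.03,.13,.05,.075))
    rect("handle",sel(.42,.62,0,.16,.078,.13))
    rect("foot",sel(.40,.66,-.36,-.15,.005,.016))
    rect("scaletop",sel(.40,.60,-.36,-.15,.185,.22))
    rect("arms",sel(.40,.66,-.36,-.15,.122,.142))
    rect("standhi",sel(.40,.66,-.36,-.15,.10,.15))
    rect("blue",sel(.45,.60,-.12,.0,.05,.075))
    rect("block",sel(.60,.75,-.12,.0,.022,.04))
```

```text
top table z -0.0004
plate 830 [0.5167 0.0851] [0.1488 0.1904] 89.8 zmed 0.008 0.016
lid 448 [0.5197 0.08  ] [0.0721 0.0553] 34.2 zmed 0.0635 0.0747
handle 113 [0.5208 0.0807] [0.0911 0.0059] 70.0 zmed 0.1008 0.1096
foot 1585 [ 0.5318 -0.2661] [0.1869 0.2543] 83.5 zmed 0.0099 0.016
scaletop 251 [ 0.5573 -0.2936] [0.0539 0.1467] 20.1 zmed 0.1981 0.2033
arms 913 [ 0.5687 -0.282 ] [0.1144 0.175 ] 22.2 zmed 0.131 0.142
standhi 1260 [ 0.5687 -0.282 ] [0.1144 0.175 ] 22.2 zmed 0.1304 0.1493
blue 496 [ 0.5127 -0.0533] [0.0539 0.0549] 41.7 zmed 0.0616 0.0666
block 535 [ 0.6698 -0.0695] [0.0746 0.043 ] 77.5 zmed 0.0298 0.0348
scene table z -0.0
plate 807 [0.4846 0.0937] [0.1007 0.1661] 69.2 zmed 0.0084 0.016
lid 557 [0.5199 0.0801] [0.081  0.0546] 37.3 zmed 0.0631 0.075
handle 131 [0.5203 0.0805] [0.0926 0.0071] 69.9 zmed 0.0982 0.1083
foot 2889 [ 0.5493 -0.2766] [0.1378 0.1648] 7.7 zmed 0.0102 0.016
scaletop 351 [ 0.5416 -0.292 ] [0.0516 0.1312] 30.2 zmed 0.1964 0.2023
arms 1108 [ 0.5573 -0.2822] [0.105  0.1516] 8.4 zmed 0.1319 0.1419
standhi 1821 [ 0.5573 -0.2825] [0.105  0.1521] 8.4 zmed 0.1301 0.1499
blue 632 [ 0.5116 -0.0542] [0.0563 0.0546] 19.4 zmed 0.0613 0.066
block 515 [ 0.6687 -0.0709] [0.0757 0.0444] 79.6 zmed 0.0295 0.0342
```

Run:
```python
import numpy as np,cv2
from h import *
t=dict(np.load("top0.npz"));s=dict(np.load("scene0.npz"))
for nm,c in(("top",t),("scene",s)):
    Wi=cloud(c)
    def rect(lbl,z0,z1,x0=.42,x1=.64,y0=-.34,y1=-.17,er=0):
        m=(Wi[...,2]>z0)&(Wi[...,2]<z1)&(Wi[...,0]>x0)&(Wi[...,0]<x1)&(Wi[...,1]>y0)&(Wi[...,1]<y1)
        n,L,st,_=cv2.connectedComponentsWithStats(m.astype(np.uint8),connectivity=4)
        for k in np.argsort(-st[1:,4])[:3]+1:
            if st[k,4]<15: continue
            P=Wi[L==k];r=cv2.minAreaRect(P[:,:2].astype(np.float32));print(nm,lbl,len(P),np.round(r[0],4),np.round(r[1],4),round(r[2],1),"mean",P.mean(0).round(4), "bbox",st[k,:4])
    rect("foot",.007,.013)
    rect("scaletop",.190,.21,y0=-.30)
    rect("armtop",.126,.134,y0=-.31)
    rect("ears",.134,.142,y0=-.31)
    rect("box",.145,.195,y0=-.3)
```

```text
top foot 1172 [ 0.5462 -0.2412] [0.1338 0.0994] 7.9 mean [ 0.5248 -0.2318  0.01  ] bbox [361 196  51  56]
top foot 169 [ 0.5831 -0.2627] [0.0306 0.0565] 26.7 mean [ 0.5826 -0.2602  0.01  ] bbox [384 195  21  21]
top scaletop 183 [ 0.5246 -0.2441] [0.0232 0.0297] 6.8 mean [ 0.5235 -0.2433  0.1988] bbox [395 207  17  13]
top armtop 398 [ 0.5747 -0.2375] [0.0589 0.0641] 8.3 mean [ 0.5822 -0.2358  0.1302] bbox [376 182  34  31]
top armtop 30 [ 0.5115 -0.2728] [0.0142 0.0099] 8.7 mean [ 0.5114 -0.2719  0.13  ] bbox [408 222   6   8]
top ears 97 [ 0.521  -0.2228] [0.0193 0.0252] 2.6 mean [ 0.5202 -0.2208  0.1379] bbox [381 216  14  10]
top ears 37 [ 0.5231 -0.2727] [0.0125 0.0238] 54.3 mean [ 0.5242 -0.2721  0.1379] bbox [406 213   9  10]
top box 111 [ 0.5174 -0.2397] [0.0338 0.0171] 56.3 mean [ 0.5174 -0.2377  0.171 ] bbox [391 210  19  14]
scene foot 2660 [ 0.5455 -0.2441] [0.1367 0.0993] 7.7 mean [ 0.5337 -0.2475  0.0102] bbox [345 265  76  64]
scene scaletop 253 [ 0.5226 -0.2466] [0.0233 0.0315] 11.7 mean [ 0.5195 -0.248   0.1976] bbox [378 203  23  15]
scene armtop 198 [ 0.5795 -0.2568] [0.0535 0.0296] 8.1 mean [ 0.587  -0.2598  0.13  ] bbox [399 219  18  22]
scene armtop 140 [ 0.5143 -0.2402] [0.0197 0.0552] 25.5 mean [ 0.5102 -0.239   0.1303] bbox [362 241  37  11]
scene armtop 50 [ 0.5125 -0.2757] [0.0185 0.0104] 0.1 mean [ 0.5102 -0.2772  0.1302] bbox [397 249  10  11]
scene ears 374 [ 0.523  -0.2465] [0.0424 0.0686] 7.4 mean [ 0.5204 -0.2485  0.1373] bbox [363 230  47  25]
scene box 597 [ 0.5166 -0.2503] [0.0179 0.0343] 30.4 mean [ 0.5151 -0.2492  0.1704] bbox [376 211  24  31]
```

```bash
cat >> h.py <<'E'
from scipy.spatial.transform import Rotation as Ro
def go(s,x,y,z,yawdeg):
    R=Ro.from_rotvec(s["ee_rot"]);a=np.radians(yawdeg)
    T=np.array([[-np.sin(a),np.cos(a),0],[np.cos(a),np.sin(a),0],[0,0,-1.]])
    d=R.inv().apply(np.array([x,y,z])-s["position"])
    rv=(R.inv()*Ro.from_matrix(T.reshape(3,3).T)).as_rotvec()
    yw=np.degrees(np.arctan2(*R.as_matrix()[1::-1,1]))
    print("t",round(float(s["time_s"]),2),"pos",np.round(s["position"],4),"yaw",yw.round(2),"tilt",R.as_matrix()[:2,2].round(4),"F",np.round(s["wrist_force"],2),"T",np.round(s["ft_torque"],3),"op",round(float(s["opening"]),3))
    print("SHIFT",d.round(4),"spin",rv.round(4))
E
python3 - <<'E'
from h import *
from cell import arm
go(arm.sense(),.5235,-.2453,.26,7.8)
E
```

```text
t 0.1 pos [ 0.2027 -0.4839  0.2308] yaw -67.27 tilt [-0.0005  0.0012] F [-0.07  0.85 -0.39] T [-0.077  0.027 -0.024] op 1.0
SHIFT [ 0.388  -0.0961 -0.0291] spin [-1.1000e-03 -8.0000e-04 -1.3102e+00]
```

Call:
jog_arm(
  commands=[0.05, -0.012, -0.03, -0.17, 70, 0.1, -0.025, -0.03, -0.34, 70, 0.16, -0.04, -0.03, -0.52, 70, 0.22, -0.055, -0.03, -0.7, 70, 0.28, -0.07, -0.03, -0.88, 70, 0.34, -0.085, -0.03, -1.06, 70, 0.388, -0.096, -0.03, -1.2, 70, 0.388, -0.096, -0.03, -1.31, 70, 0.388, -0.096, -0.03, -1.31, 70, 0.388, -0.096, -0.03, -1.31, 70, 0.388, -0.096, -0.03, -1.31, 70],
)

```text
time_s: 1.48
position: [0.5231, -0.2462, 0.2614]
ee_rot: [2.068, 2.365, 0.0]
wrist_force: [-0.1, 0.4, 0.1]
opening: 0.699
```

Run:
```python
from h import *
from cell import arm
go(arm.sense(),.5235,-.2453,.156,7.8)
c=arm.camera("scene");cv2.imwrite("pics/s1.png",c["image"][:,:,::-1])
c=arm.camera("top");cv2.imwrite("pics/t1.png",c["image"][:,:,::-1])
```

```text
t 1.48 pos [ 0.5231 -0.2462  0.2614] yaw 7.65 tilt [0. 0.] F [-0.06  0.38  0.06] T [-0.005 -0.019 -0.016] op 0.699
SHIFT [0.0008 0.0005 0.1054] spin [ 0.0001 -0.     -0.0026]
```

View pics/s1.png

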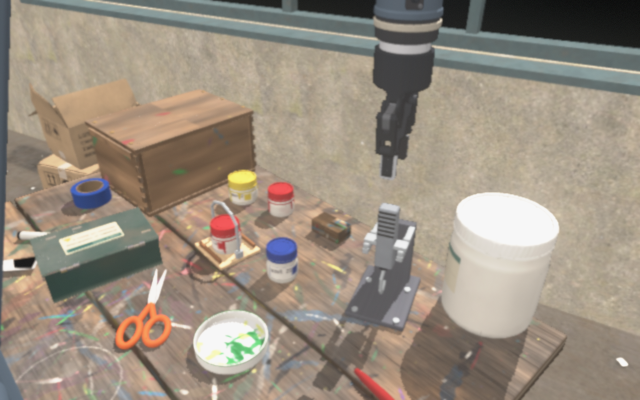

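The gripper (388,150) stands right above the scale (388,212). Descend, then close.

Call:
jog_arm(
  commands=[0.001, 0.0005, 0.04, -0.003, 70, 0.001, 0.0005, 0.08, -0.003, 70, 0.001, 0.0005, 0.1, -0.003, 70, 0.001, 0.0005, 0.105, -0.003, 70, 0.001, 0.0005, 0.105, -0.003, 70],
)

```text
time_s: 2.2
position: [0.5241, -0.2449, 0.1568]
ee_rot: [2.062, 2.37, 0.0]
wrist_force: [0.7, 0.0, 0.6]
opening: 0.695
```

Call:
jog_arm(
  commands=[0, 0, 0, 0, 45, 0, 0, 0, 0, 35, 0, 0, 0, 0, 28, 0, 0, 0, 0, 22, 0, 0, 0, 0, 15, 0, 0, 0, 0, 10, 0, 0, 0, 0, 10, 0, 0, 0, 0, 10],
)

```text
time_s: 3.2
position: [0.5243, -0.2447, 0.1568]
ee_rot: [2.061, 2.37, 0.001]
wrist_force: [-0.4, 1.3, 5.2]
opening: 0.249
```

Run:
```python
from h import *
from cell import arm
go(arm.sense(),.5235,-.2453,.156,7.8)
c=arm.camera("scene");i=c["image"];cv2.imwrite("pics/s2.png",cv2.resize(i[120:340,280:540],None,fx=2.5,fy=2.5)[:,:,::-1])
```

```text
t 3.2 pos [ 0.5243 -0.2447  0.1568] yaw 7.97 tilt [ 0.0009 -0.0002] F [-0.4   1.33  5.16] T [ 0.147  0.063 -0.001] op 0.249
SHIFT [-0.0005 -0.0009  0.0008] spin [0.0008 0.0003 0.003 ]
```

View pics/s2.png

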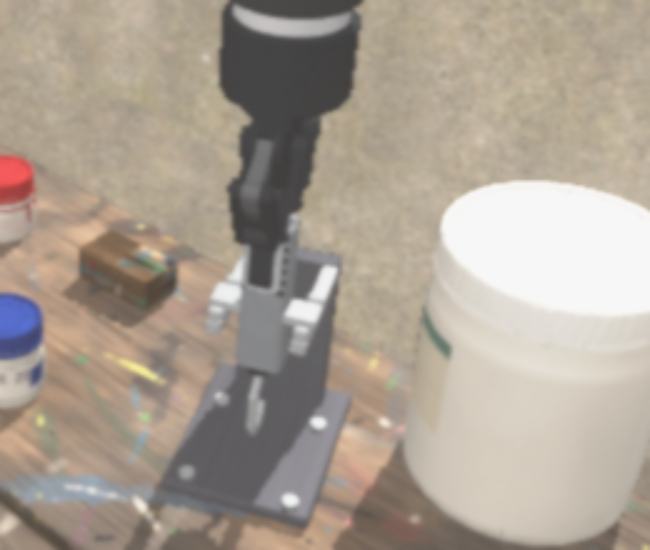

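Call:
jog_arm(
  commands=[0, 0, -0.005, 0, 10, 0, 0, -0.02, 0, 10, 0, 0, -0.045, 0, 10, 0, 0, -0.075, 0, 10, 0, 0, -0.105, 0, 10, 0, 0, -0.12, 0, 10, 0, 0, -0.12, 0, 10, 0, 0, -0.12, 0, 10],
)

```text
time_s: 4.25
position: [0.5236, -0.2444, 0.2752]
ee_rot: [-2.061, -2.369, 0.001]
wrist_force: [-0.4, -0.1, -2.1]
opening: 0.25
```

Run:
```python
from h import *
from cell import arm
go(arm.sense(),.4688,.0994,.277,-20)
c=arm.camera("scene");i=c["image"];cv2.imwrite("pics/s3.png",cv2.resize(i[100:300,280:540],None,fx=2.5,fy=2.5)[:,:,::-1])
```

```text
t 4.25 pos [ 0.5236 -0.2444  0.2752] yaw 7.97 tilt [-0.0016  0.0008] F [-0.36 -0.14 -2.1 ] T [ 0.02   0.001 -0.025] op 0.25
SHIFT [ 0.3481 -0.0066 -0.0015] spin [-0.0017 -0.0006  0.4881]
```

View pics/s3.png

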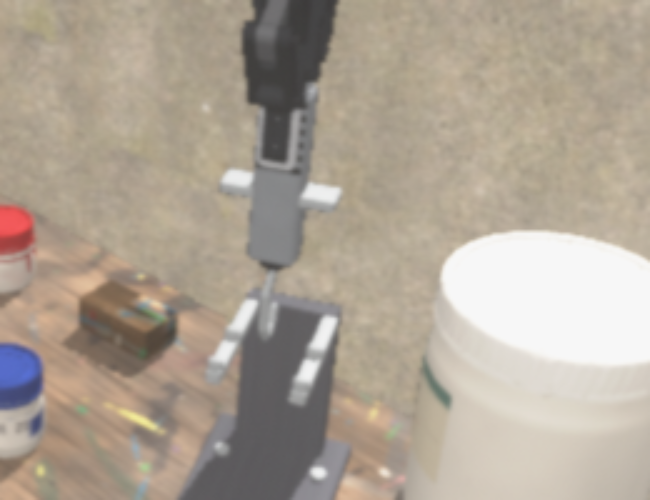

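Call:
jog_arm(
  commands=[0.025, 0, 0, 0.04, 10, 0.065, -0.001, 0, 0.1, 10, 0.11, -0.002, 0, 0.16, 10, 0.155, -0.003, 0, 0.22, 10, 0.2, -0.004, 0, 0.28, 10, 0.245, -0.005, 0, 0.34, 10, 0.285, -0.006, 0, 0.4, 10, 0.32, -0.006, 0, 0.45, 10, 0.34, -0.0065, 0, 0.48, 10, 0.348, -0.0065, 0, 0.488, 10, 0.348, -0.0065, 0, 0.488, 10, 0.348, -0.0065, 0, 0.488, 10],
)

```text
time_s: 5.8
position: [0.4694, 0.0984, 0.2761]
ee_rot: [-2.574, -1.802, 0.001]
wrist_force: [-0.3, -0.3, -1.9]
opening: 0.249
```

Run:
```python
from h import *
from cell import arm
go(arm.sense(),.4688,.0994,.203,-20)
for n in("scene","top"):
    c=arm.camera(n);np.savez(n+"4.npz",**c)
    i=c["image"];o=(120,150) if n=="scene" else (150,170)
    cv2.imwrite(f"pics/{n}4.png",cv2.resize(i[80:300,120:340] if n=="scene" else i[150:300,180:380],None,fx=2.7,fy=2.7)[:,:,::-1])
    W=cloud(c)
    m=(np.abs(W[...,0]-.47)<.05)&(np.abs(W[...,1]-.10)<.05)
    def r(z0,z1):
        P=W[m&(W[...,2]>z0)&(W[...,2]<z1)]
        if len(P)>6:
            q=cv2.minAreaRect(P[:,:2].astype(np.float32));print(n,z0,z1,len(P),np.round(q[0],4),np.round(q[1],4),round(q[2],1),P.mean(0).round(4),P[:,2].min().round(4),P[:,2].max().round(4))
    r(.14,.2);r(.2,.246);r(.246,.262)
    r(.315,.33)
```

```text
t 5.8 pos [0.4694 0.0984 0.2761] yaw -20.01 tilt [-0.0004 -0.0002] F [-0.32 -0.3  -1.94] T [-0.059  0.017 -0.008] op 0.249
SHIFT [ 0.0007 -0.0009  0.0731] spin [-0.0003  0.0003 -0.0002]
scene 0.14 0.2 149 [0.4684 0.096 ] [0.0077 0.0302] 70.6 [0.4641 0.0973 0.1731] 0.1507 0.1998
scene 0.2 0.246 338 [0.467  0.0951] [0.0292 0.0213] 71.4 [0.4615 0.09   0.2263] 0.2014 0.2454
scene 0.246 0.262 247 [0.467  0.0961] [0.0701 0.0211] 72.9 [0.4599 0.0862 0.2553] 0.2461 0.2619
scene 0.315 0.33 459 [0.4687 0.0964] [0.031  0.0888] 69.5 [0.4649 0.0915 0.323 ] 0.315 0.33
top 0.14 0.2 22 [0.4599 0.1001] [0.0035 0.0098] 79.5 [0.4584 0.0999 0.1763] 0.1558 0.1949
top 0.2 0.246 16 [0.457  0.0955] [0.0159 0.0018] 78.6 [0.4566 0.0934 0.2284] 0.2118 0.2455
top 0.246 0.262 146 [0.462  0.0795] [0.029  0.0207] 70.5 [0.4603 0.0758 0.2573] 0.2487 0.261
top 0.315 0.33 130 [0.4684 0.092 ] [0.0201 0.0855] 65.7 [0.4615 0.09   0.3226] 0.3152 0.3298
```

View pics/scene4.png

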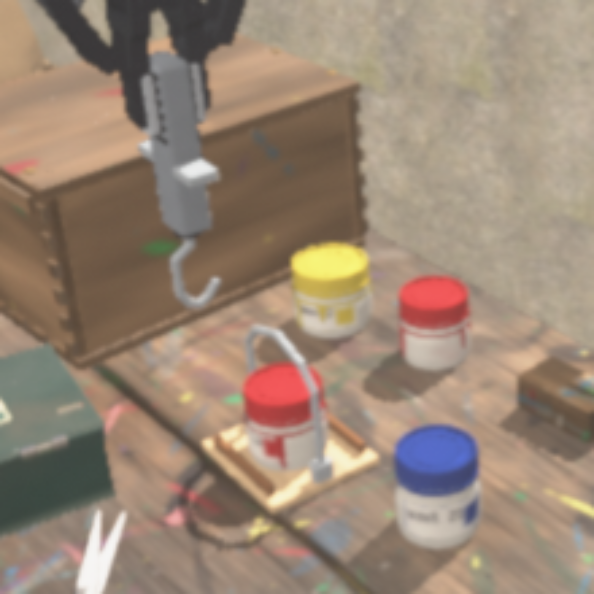

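Call:
jog_arm(
  commands=[0.001, 0, 0.015, 0, 10, 0.003, 0, 0.04, 0, 10, 0.003, 0, 0.065, 0, 10, 0.003, 0, 0.073, 0, 10, 0.003, 0, 0.073, 0, 10, 0.003, 0, 0.073, 0, 10],
)

```text
time_s: 6.65
position: [0.4708, 0.102, 0.2041]
ee_rot: [2.573, 1.802, 0.002]
wrist_force: [0.5, 0.4, -1.5]
opening: 0.25
```

```bash
cat > look.py <<'E'
import sys
from h import *
from cell import arm
tag=sys.argv[1];X=[float(a) for a in sys.argv[2:6]]
go(arm.sense(),*X)
for n in("scene","top") if len(sys.argv)<7 else (sys.argv[6],):
    c=arm.camera(n);np.savez(n+tag+".npz",**c);i=c["image"]
    cv2.imwrite(f"pics/{n}{tag}.png",cv2.resize(i[80:300,130:330] if n=="scene" else i[150:300,180:380],None,fx=2.7,fy=2.7)[:,:,::-1])
    W=cloud(c)
    m=(np.abs(W[...,0]-.52)<.11)&(np.abs(W[...,1]-.08)<.06)
    P=W[m&(W[...,2]>.003)&(W[...,2]<.045)]; 
    z=P[:,2];h,e=np.histogram(z,np.arange(.003,.045,.002));print(n,"plate z hist",h)
    # lid
    P=W[(np.hypot(W[...,0]-.52,W[...,1]-.08)<.03)&(W[...,2]>.05)&(W[...,2]<.095)];
    if len(P): print("lid n,z50,z80",len(P),np.percentile(P[:,2],[50,80]).round(4),P[:,:2].mean(0).round(4))
E
python3 look.py 5 .52 .08 .203 -20
```

```text
t 6.65 pos [0.4708 0.102  0.2041] yaw -20.0 tilt [0.0012 0.0004] F [ 0.49  0.38 -1.49] T [ 0.03  0.03 -0.  ] op 0.25
SHIFT [-0.0039  0.0537  0.0011] spin [ 0.001  -0.0007 -0.0001]
scene plate z hist [ 54 142 348 129  33  70  94  74  37  36  24  27  21  29  33  29  39  23
  32  32]
lid n,z50,z80 489 [0.0633 0.0645] [0.5141 0.0785]
top plate z hist [141 154 254 154  35  38  60  41  27  18  16   6  11  11  13   9   7   2
   4   7]
lid n,z50,z80 444 [0.0633 0.0651] [0.5189 0.081 ]
```

View pics/scene5.png

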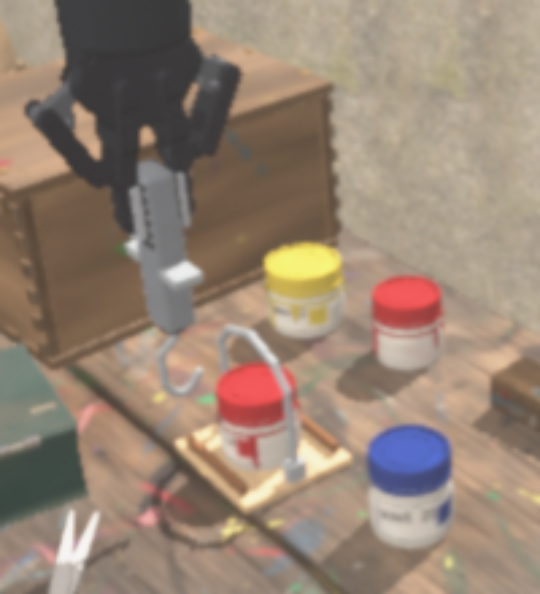

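View pics/top5.png

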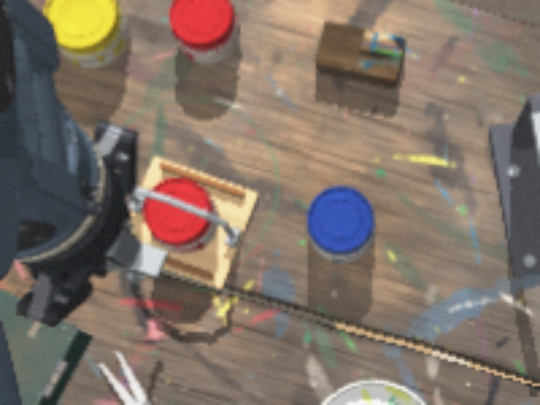

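Run:
```python
from h import *
a=np.radians(-20);f=np.array([np.cos(a),np.sin(a)]);l=np.array([-np.sin(a),np.cos(a)])
for n in("scene","top"):
    c=dict(np.load(n+"5.npz"));W=cloud(c)
    d=W[...,:2]-np.array([.5205,.0806]);F=d@f;L=d@l
    for nm,m in dict(hook=(F>-.09)&(F<-.03)&(abs(L)<.03)&(W[...,2]>.07)&(W[...,2]<.13),handle=(abs(F)<.015)&(abs(L)<.06)&(W[...,2]>.078)&(W[...,2]<.125),crown=(abs(F)<.015)&(abs(L)<.06)&(W[...,2]>.100)&(W[...,2]<.125)).items():
        if m.sum()>3: print(n,nm,m.sum(),"F",np.percentile(F[m],[0,50,100]).round(4),"L",np.percentile(L[m],[0,50,100]).round(4),"z",np.percentile(W[...,2][m],[0,50,100]).round(4))
```

```text
scene hook 133 F [-0.0693 -0.0608 -0.0391] L [-0.0028  0.0003  0.0047] z [0.0778 0.0955 0.1284]
scene handle 135 F [-0.0037 -0.0011  0.0029] L [-0.047  -0.0157  0.0455] z [0.0782 0.0982 0.11  ]
scene crown 54 F [-0.0031 -0.0009  0.0026] L [-0.0269 -0.0048  0.0264] z [0.1002 0.104  0.11  ]
top hook 18 F [-0.0684 -0.0654 -0.0608] L [-0.0009  0.0004  0.0048] z [0.0879 0.1054 0.1236]
top handle 99 F [-0.0029 -0.0001  0.0032] L [-0.0436 -0.0104  0.0296] z [0.0799 0.1017 0.1102]
top crown 63 F [-0.0027  0.0001  0.0032] L [-0.0291 -0.0002  0.0272] z [0.1    0.1044 0.1102]
```

Call:
jog_arm(
  commands=[-0.0005, 0.01, 0, 0, 10, -0.0005, 0.02, 0, 0, 10, -0.0005, 0.03, 0, 0, 10, -0.0005, 0.04, 0, 0, 10, -0.0005, 0.05, 0, 0, 10, -0.0005, 0.0545, 0, 0, 10, -0.0005, 0.0545, 0, 0, 10, -0.0005, 0.0545, 0, 0, 10, -0.0005, 0.0545, 0, 0, 10],
)

```text
time_s: 7.88
position: [0.5212, 0.0829, 0.2034]
ee_rot: [-2.573, -1.802, -0.0]
wrist_force: [-0.8, -0.6, -1.3]
opening: 0.252
```

```bash
python3 look.py 6 .522 .083 .203 -20
python3 - <<'E'
from h import *
a=np.radians(-20);f=np.array([np.cos(a),np.sin(a)]);l=np.array([-np.sin(a),np.cos(a)])
for n in("scene",):
    c=dict(np.load(n+"6.npz"));W=cloud(c)
    d=W[...,:2]-np.array([.5205,.0806]);F=d@f;L=d@l
    for nm,m in dict(hooklow=(abs(F)<.03)&(abs(L)<.012)&(W[...,2]>.073)&(W[...,2]<.098),shank=(F<-.006)&(F>-.025)&(abs(L)<.015)&(W[...,2]>.076)&(W[...,2]<.13),handle=(abs(F)<.008)&(abs(L)>.012)&(abs(L)<.06)&(W[...,2]>.078)&(W[...,2]<.125)).items():
        if m.sum()>3: print(n,nm,m.sum(),"F",np.percentile(F[m],[0,50,100]).round(4),"L",np.percentile(L[m],[0,50,100]).round(4),"z",np.percentile(W[...,2][m],[0,50,100]).round(4))
E
```

```text
t 7.88 pos [0.5212 0.0829 0.2034] yaw -19.98 tilt [-0.      0.0001] F [-0.8  -0.57 -1.27] T [-0.037  0.002 -0.059] op 0.252
SHIFT [0.0003 0.0008 0.0004] spin [-0.0001 -0.0001  0.0003]
scene plate z hist [ 53 127 355 128  47  61  96  66  37  36  23  34  23  31  30  31  33  25
  38  36]
lid n,z50,z80 520 [0.0631 0.065 ] [0.514  0.0781]
top plate z hist [151 169 267 149  31  33  79  45  34  24  10   4   9  11  13   8   6   7
   5   3]
lid n,z50,z80 299 [0.0635 0.0652] [0.5116 0.0792]
scene hooklow 55 F [-0.0151 -0.0036  0.0142] L [-0.0034 -0.0001  0.004 ] z [0.0783 0.0862 0.0978]
scene shank 69 F [-0.0158 -0.0117 -0.0065] L [-0.0034 -0.0003  0.004 ] z [0.0808 0.1056 0.1237]
scene handle 91 F [-0.0036 -0.0008  0.0043] L [-0.0468 -0.0296  0.0454] z [0.0782 0.0921 0.1063]
```

View pics/scene6.png

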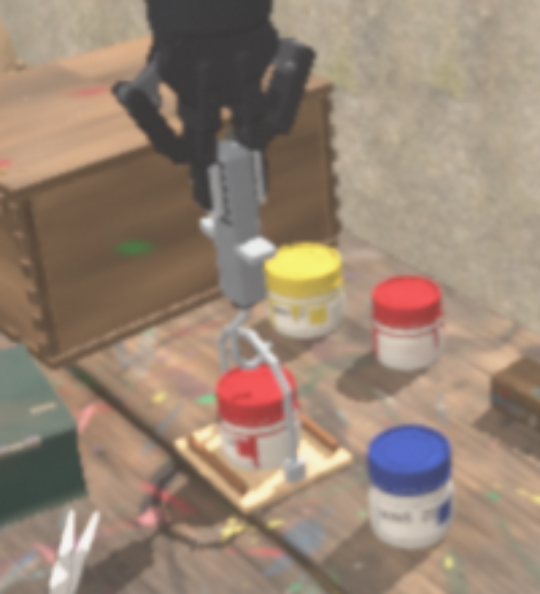

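Call:
jog_arm(
  commands=[0, 0, -0.003, 0, 10, 0, 0, -0.006, 0, 10, 0, 0, -0.009, 0, 10, 0, 0, -0.012, 0, 10, 0, 0, -0.015, 0, 10, 0, 0, -0.018, 0, 10, 0, 0, -0.021, 0, 10, 0, 0, -0.024, 0, 10, 0, 0, -0.027, 0, 10, 0, 0, -0.03, 0, 10, 0, 0, -0.033, 0, 10, 0, 0, -0.036, 0, 10, 0, 0, -0.039, 0, 10, 0, 0, -0.042, 0, 10, 0, 0, -0.045, 0, 10, 0, 0, -0.045, 0, 10, 0, 0, -0.045, 0, 10, 0, 0, -0.045, 0, 10],
)

```text
time_s: 10.22
position: [0.5214, 0.0828, 0.2482]
ee_rot: [-2.573, -1.802, 0.0]
wrist_force: [-0.2, 0.2, -3.9]
opening: 0.248
```

```bash
python3 look.py 7 .522 .083 .203 -20 scene; python3 -c "
from cell import arm
print([arm.sense()['wrist_force'].round(2) for _ in range(3)])"
```

```text
t 10.22 pos [0.5214 0.0828 0.2482] yaw -20.0 tilt [-0.0002  0.0001] F [-0.22  0.22 -3.87] T [-0.     0.012 -0.024] op 0.248
SHIFT [0.0004 0.0005 0.0452] spin [-0.0002 -0.      0.    ]
scene plate z hist [ 66 132 338 132  52  60  90  77  38  41  25  23  26  31  35  30  35  19
  41  34]
lid n,z50,z80 490 [0.0632 0.0646] [0.5145 0.0786]
[array([ 0.35, -0.84, -4.39]), array([ 0.35, -0.84, -4.39]), array([ 0.35, -0.84, -4.39])]
```

View pics/scene7.png

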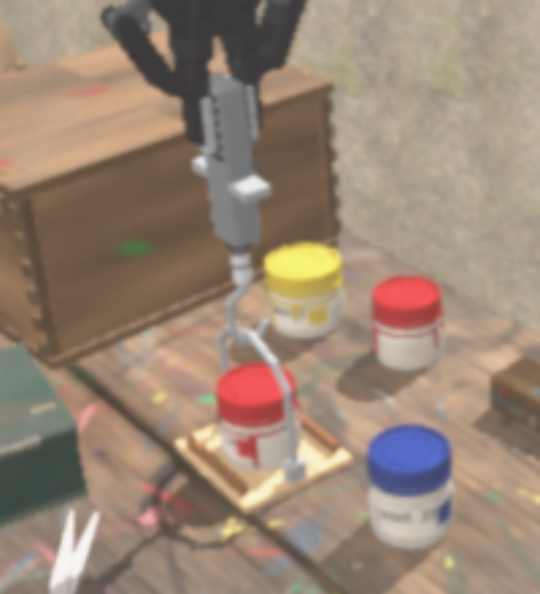

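Call:
jog_arm(
  commands=[0, 0, -0.002, 0, 10, 0, 0, -0.004, 0, 10, 0, 0, -0.006, 0, 10, 0, 0, -0.008, 0, 10, 0, 0, -0.01, 0, 10, 0, 0, -0.012, 0, 10, 0, 0, -0.012, 0, 10, 0, 0, -0.012, 0, 10, 0, 0, -0.012, 0, 10],
)

```text
time_s: 11.4
position: [0.5214, 0.0829, 0.2602]
ee_rot: [-2.573, -1.802, 0.0]
wrist_force: [-0.1, 0.5, -4.7]
opening: 0.255
```

```bash
python3 look.py 8 .522 .083 .203 -20 scene
```

```text
t 11.4 pos [0.5214 0.0829 0.2602] yaw -19.99 tilt [-0.0002  0.0001] F [-0.15  0.49 -4.66] T [ 0.03   0.004 -0.043] op 0.255
SHIFT [0.0004 0.0006 0.0572] spin [-0.0002 -0.      0.0002]
scene plate z hist [ 58 129 345 122  47  69  96  64  39  35  29  28  26  32  33  31  25  24
  39  38]
lid n,z50,z80 487 [0.0632 0.0645] [0.5145 0.0786]
```

Call:
jog_arm(
  commands=[0, 0, -0.002, 0, 10, 0, 0, -0.004, 0, 10, 0, 0, -0.006, 0, 10, 0, 0, -0.008, 0, 10, 0, 0, -0.01, 0, 10, 0, 0, -0.01, 0, 10, 0, 0, -0.01, 0, 10, 0, 0, -0.01, 0, 10],
)

```text
time_s: 12.45
position: [0.5213, 0.0828, 0.2702]
ee_rot: [-2.573, -1.802, 0.0]
wrist_force: [0.0, -0.3, -4.6]
opening: 0.256
```

```bash
python3 look.py 9 .522 .083 .203 -20 scene
```

```text
t 12.45 pos [0.5213 0.0828 0.2702] yaw -19.99 tilt [-0.0003  0.    ] F [ 0.04 -0.31 -4.62] T [0.023 0.012 0.032] op 0.256
SHIFT [0.0004 0.0006 0.0672] spin [-0.0003  0.      0.0001]
scene plate z hist [  9   1  24  43  79 287 231  70  47  79  96  43  40  31  26  24  30  29
  31  36]
lid n,z50,z80 557 [0.0698 0.0713] [0.5131 0.078 ]
```

Call:
jog_arm(
  commands=[0, 0, -0.001, 0, 10, 0, 0, -0.002, 0, 10, 0, 0, -0.003, 0, 10, 0, 0, -0.003, 0, 10, 0, 0, -0.003, 0, 10, 0, 0, -0.003, 0, 10, 0, 0, -0.003, 0, 10, 0, 0, -0.003, 0, 10],
)

```text
time_s: 13.5
position: [0.5214, 0.0828, 0.2733]
ee_rot: [-2.573, -1.802, 0.0]
wrist_force: [0.4, 0.2, -5.9]
opening: 0.25
```

```bash
python3 look.py 10 .522 .083 .203 -20
```

```text
t 13.5 pos [0.5214 0.0828 0.2733] yaw -20.0 tilt [-0.0001  0.0001] F [ 0.36  0.2  -5.87] T [ 0.002  0.016 -0.036] op 0.25
SHIFT [0.0004 0.0005 0.0703] spin [-0.0001 -0.0001  0.    ]
scene plate z hist [  9   0   0  10  29  53 122 349 124  55  63 100  78  41  35  29  28  29
  26  32]
lid n,z50,z80 613 [0.0728 0.0744] [0.512  0.0771]
top plate z hist [121  13   0   2   5  46 139 285 156  39  36  59  60  25  19   9  11  12
  17  10]
lid n,z50,z80 388 [0.0736 0.0752] [0.5157 0.079 ]
```

View pics/scene10.png

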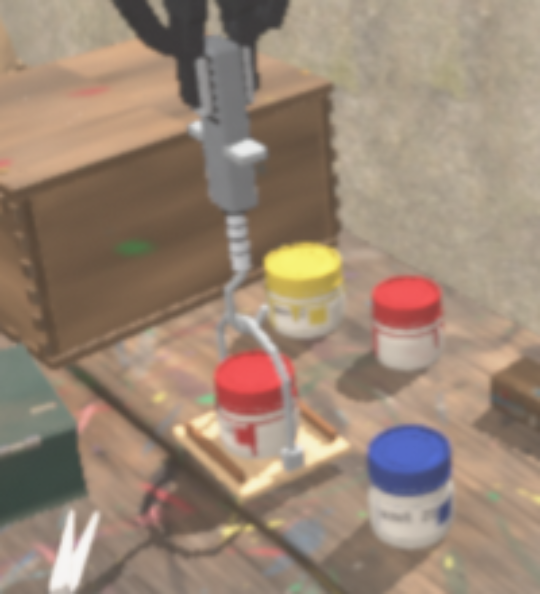

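View pics/top10.png

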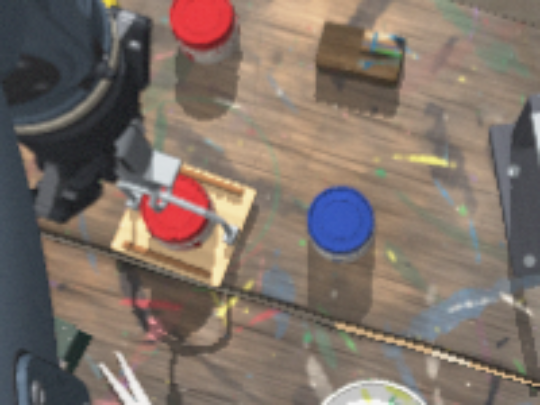

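Call:
jog_arm(
  commands=[0, 0, 0, 0, 10, 0, 0, 0, 0, 10, 0, 0, 0, 0, 10, 0, 0, 0, 0, 10, 0, 0, 0, 0, 10, 0, 0, 0, 0, 10, 0, 0, 0, 0, 10, 0, 0, 0, 0, 10, 0, 0, 0, 0, 10, 0, 0, 0, 0, 10, 0, 0, 0, 0, 10, 0, 0, 0, 0, 10, 0, 0, 0, 0, 10, 0, 0, 0, 0, 10, 0, 0, 0, 0, 10, 0, 0, 0, 0, 10, 0, 0, 0, 0, 10, 0, 0, 0, 0, 10, 0, 0, 0, 0, 10, 0, 0, 0, 0, 10],
)

```text
time_s: 16.1
position: [0.5214, 0.0828, 0.2733]
ee_rot: [-2.573, -1.802, -0.0]
wrist_force: [0.4, 0.7, -5.3]
opening: 0.254
```

```bash
python3 look.py 11 .5212 .0829 .273 -20
python3 - <<'E'
from h import *
a=np.radians(-20);f=np.array([np.cos(a),np.sin(a)]);l=np.array([-np.sin(a),np.cos(a)])
for n in("scene","top"):
  for k,lo,hi in((" 6",.078,.1),("11",.088,.11)):
    c=dict(np.load(n+k.strip()+".npz"));W=cloud(c)
    d=W[...,:2]-np.array([.5205,.0806]);F=d@f;L=d@l
    # plate top
    zz=.008 if k==" 6" else .018
    m=(abs(F)<.06)&(abs(L)<.065)&(abs(W[...,2]-zz)<.0025)
    A=np.c_[F[m],L[m],np.ones(m.sum())];q=np.linalg.lstsq(A,W[...,2][m],rcond=None)[0]
    r=cv2.minAreaRect(np.c_[F[m],L[m]].astype(np.float32))
    print(n,k,"plate",m.sum(),q.round(4),np.round(r[0],4),np.round(r[1],4),round(r[2],1))
    m=(abs(F)<.015)&(abs(L)>.02)&(abs(L)<.06)&(W[...,2]>lo)&(W[...,2]<hi)
    r=cv2.minAreaRect(np.c_[F[m],L[m]].astype(np.float32));print(" handle",m.sum(),np.round(r[0],4),np.round(r[1],4),round(r[2],1))
E
```

```text
t 16.1 pos [0.5214 0.0828 0.2733] yaw -20.0 tilt [-0.      0.0001] F [ 0.45  0.7  -5.33] T [ 0.044 -0.017 -0.021] op 0.254
SHIFT [ 0.     -0.0002  0.0003] spin [-0.0001 -0.0001  0.    ]
scene plate z hist [ 10   0   0   9  44  50 105 356 133  48  66  96  77  35  45  29  26  24
  27  34]
lid n,z50,z80 607 [0.0727 0.0744] [0.512  0.0771]
top plate z hist [117   5   0   3   6  31 142 278 174  33  36  64  53  30  20  16  10   9
   9  14]
lid n,z50,z80 391 [0.0735 0.0752] [0.5159 0.0791]
scene  6 plate 577 [0.0012 0.0028 0.008 ] [-0.0001  0.0003] [0.0902 0.1023] 0.5
 handle 72 [ 0.0003 -0.0007] [0.0079 0.0922] 0.0
scene 11 plate 567 [0.0017 0.0091 0.0183] [-0.0002  0.0004] [0.1006 0.0903] 89.7
 handle 73 [ 0.0001 -0.0015] [0.0946 0.0074] 89.0
top  6 plate 538 [-0.0006  0.0007  0.008 ] [0.0067 0.0012] [0.1029 0.0993] 0.5
 handle 29 [ 0.0003 -0.0336] [0.0057 0.0231] 0.4
top 11 plate 539 [-0.0016  0.0066  0.0182] [0.0001 0.0018] [0.0892 0.0998] 0.0
 handle 52 [0.0003 0.0014] [0.0931 0.0057] 89.9
```

Call:
jog_arm(
  commands=[0, 0, 0.001, 0, 10, 0, 0, 0.002, 0, 10, 0, 0, 0.003, 0, 10, 0, 0, 0.004, 0, 10, 0, 0, 0.005, 0, 10, 0, 0, 0.006, 0, 10, 0, 0, 0.007, 0, 10, 0, 0, 0.008, 0, 10, 0, 0, 0.009, 0, 10, 0, 0, 0.01, 0, 10, 0, 0, 0.011, 0, 10, 0, 0, 0.012, 0, 10, 0, 0, 0.013, 0, 10, 0, 0, 0.014, 0, 10, 0, 0, 0.015, 0, 10, 0, 0, 0.016, 0, 10, 0, 0, 0.018, 0, 10, 0, 0, 0.02, 0, 10, 0, 0, 0.022, 0, 10, 0, 0, 0.025, 0, 10],
)

```text
time_s: 18.7
position: [0.5215, 0.0829, 0.2482]
ee_rot: [-2.573, -1.802, -0.0]
wrist_force: [0.2, 0.8, -3.8]
opening: 0.257
```

Call:
jog_arm(
  commands=[0, 0, 0.003, 0, 10, 0, 0, 0.006, 0, 10, 0, 0, 0.009, 0, 10, 0, 0, 0.012, 0, 10, 0, 0, 0.015, 0, 10, 0, 0, 0.018, 0, 10, 0, 0, 0.021, 0, 10, 0, 0, 0.024, 0, 10, 0, 0, 0.027, 0, 10, 0, 0, 0.03, 0, 10, 0, 0, 0.033, 0, 10, 0, 0, 0.036, 0, 10, 0, 0, 0.039, 0, 10, 0, 0, 0.042, 0, 10, 0, 0, 0.045, 0, 10, 0, 0, 0.045, 0, 10, 0, 0, 0.045, 0, 10, 0, 0, 0.045, 0, 10],
)

```text
time_s: 20.95
position: [0.5215, 0.0829, 0.2035]
ee_rot: [2.573, 1.802, 0.0]
wrist_force: [1.2, 0.8, -1.7]
opening: 0.251
```

```bash
python3 look.py 12 .5212 .0829 .2034 -20
cat > car.py <<'E'
from h import *
import sys
a=np.radians(-20);f=np.array([np.cos(a),np.sin(a)]);l=np.array([-np.sin(a),np.cos(a)])
for n in("scene","top"):
    c=dict(np.load(n+sys.argv[1]+".npz"));W=cloud(c)
    d=W[...,:2]-np.array([.5205,.0806]);F=d@f;L=d@l
    m=(abs(F)<.06)&(abs(L)<.065)&(abs(W[...,2]-.008)<.0025)
    A=np.c_[F[m],L[m],np.ones(m.sum())];q=np.linalg.lstsq(A,W[...,2][m],rcond=None)[0]
    r=cv2.minAreaRect(np.c_[F[m],L[m]].astype(np.float32))
    print(n,"plate",m.sum(),q.round(4),np.round(r[0],4),np.round(r[1],4),round(r[2],1))
    for nm,m in dict(hooklow=(abs(F)<.03)&(abs(L)<.012)&(W[...,2]>.073)&(W[...,2]<.098),shank=(F<-.006)&(F>-.025)&(abs(L)<.015)&(W[...,2]>.076)&(W[...,2]<.13),handle=(abs(F)<.008)&(abs(L)>.012)&(abs(L)<.06)&(W[...,2]>.078)&(W[...,2]<.125)).items():
        if m.sum()>3: print(n,nm,m.sum(),"F",np.percentile(F[m],[0,50,100]).round(4),"L",np.percentile(L[m],[0,50,100]).round(4),"z",np.percentile(W[...,2][m],[0,50,100]).round(4))
E
python3 car.py 12
```

```text
t 20.95 pos [0.5215 0.0829 0.2035] yaw -20.0 tilt [0.0002 0.0001] F [ 1.17  0.75 -1.65] T [-0.006 -0.029 -0.011] op 0.251
SHIFT [-0.0001 -0.0003  0.0001] spin [ 0.0001 -0.0002  0.0001]
scene plate z hist [ 55 134 325 144  46  61  87  82  39  37  21  30  26  30  35  32  26  26
  30  41]
lid n,z50,z80 524 [0.0632 0.0651] [0.514 0.079]
top plate z hist [156 178 263 151  30  43  56  66  25  23   8   9   8  12   6  10   7   9
   5   1]
lid n,z50,z80 297 [0.063  0.0651] [0.5117 0.0798]
scene plate 577 [0.0009 0.0011 0.0081] [0.0003 0.0004] [0.1032 0.0909] 89.5
scene hooklow 55 F [-0.015  -0.0045  0.0147] L [-0.0033 -0.0002  0.0052] z [0.0787 0.0858 0.0976]
scene shank 68 F [-0.0152 -0.0117 -0.0063] L [-0.0039 -0.0004  0.0039] z [0.0814 0.1054 0.1248]
scene handle 91 F [-0.0038 -0.0013  0.0032] L [-0.0454 -0.027   0.0458] z [0.0781 0.0931 0.1052]
top plate 548 [ 0.0012 -0.0019  0.0079] [0.     0.0014] [0.1    0.0903] 88.9
top hooklow 10 F [-0.0147 -0.0071 -0.0023] L [-0.001  -0.      0.0042] z [0.0831 0.0881 0.0974]
top shank 21 F [-0.0147 -0.011  -0.0063] L [-0.0018  0.0003  0.0042] z [0.0869 0.109  0.1206]
top handle 48 F [-0.0032 -0.0002  0.0033] L [-0.0437 -0.0298 -0.0128] z [0.0811 0.0961 0.1046]
```

View pics/scene12.png

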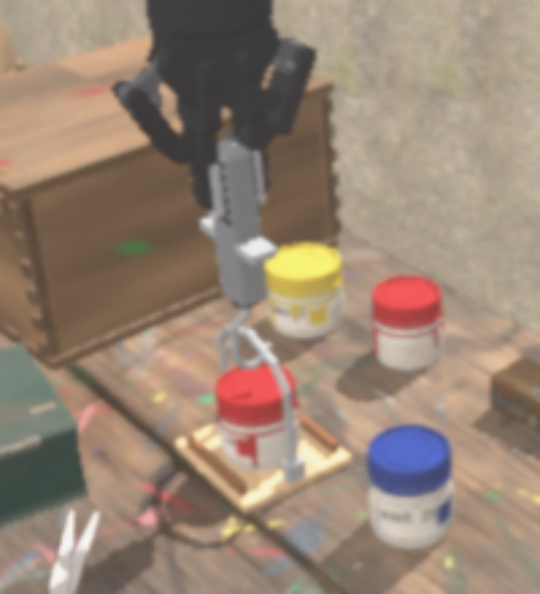

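Call:
jog_arm(
  commands=[0, -0.008, 0, 0, 10, 0, -0.018, 0, 0, 10, 0, -0.028, 0, 0, 10, 0, -0.038, 0, 0, 10, 0, -0.048, 0, 0, 10, 0, -0.055, 0, 0, 10, 0, -0.055, 0, 0, 10, 0, -0.055, -0.01, 0, 10, 0, -0.055, -0.035, 0, 10, 0, -0.055, -0.06, 0, 10, 0, -0.055, -0.073, 0, 10, 0, -0.055, -0.073, 0, 10, 0, -0.055, -0.073, 0, 10],
)

```text
time_s: 22.68
position: [0.4695, 0.1015, 0.2755]
ee_rot: [-2.573, -1.802, 0.002]
wrist_force: [0.1, -0.3, -2.9]
opening: 0.253
```

```bash
python3 look.py 13 .5243 -.2447 .277 7.97;python3 car.py 13
```

```text
t 22.68 pos [0.4695 0.1015 0.2755] yaw -20.0 tilt [-0.0012 -0.0002] F [ 0.11 -0.31 -2.91] T [-0.013 -0.028  0.009] op 0.253
SHIFT [-0.3066  0.17   -0.0015] spin [-1.200e-03  3.000e-04 -4.882e-01]
scene plate z hist [ 60 117 344 135  58  53  91  79  31  40  28  22  28  33  32  31  31  25
  29  37]
lid n,z50,z80 491 [0.0631 0.0645] [0.5145 0.0797]
top plate z hist [166 191 265 130  33  31  67  56  31  17  18   9   9  11   8  12   7   8
   5   3]
lid n,z50,z80 442 [0.0634 0.065 ] [0.5192 0.0818]
scene plate 572 [0.001  0.0038 0.0081] [-0.0006  0.0001] [0.0898 0.1034] 0.3
scene handle 100 F [-0.0034 -0.0014  0.0028] L [-0.0474 -0.0246  0.0449] z [0.0788 0.0944 0.1059]
top plate 531 [-0.003  -0.0023  0.0078] [0.0001 0.0022] [0.0898 0.0997] 0.0
top handle 87 F [-0.0031 -0.0002  0.0031] L [-0.0442 -0.0166  0.0491] z [0.0781 0.0978 0.1085]
```

Call:
jog_arm(
  commands=[-0.022, 0.012, 0, -0.04, 10, -0.06, 0.033, -0.001, -0.1, 10, -0.1, 0.056, -0.001, -0.16, 10, -0.14, 0.078, -0.001, -0.22, 10, -0.18, 0.1, -0.0015, -0.28, 10, -0.22, 0.122, -0.0015, -0.34, 10, -0.255, 0.141, -0.0015, -0.4, 10, -0.283, 0.157, -0.0015, -0.45, 10, -0.3, 0.166, -0.0015, -0.48, 10, -0.3065, 0.17, -0.0015, -0.488, 10, -0.3065, 0.17, -0.0015, -0.488, 10, -0.3065, 0.17, -0.0015, -0.488, 10, -0.3065, 0.17, -0.0015, -0.488, 10],
)

```text
time_s: 24.4
position: [0.5247, -0.2438, 0.278]
ee_rot: [2.061, 2.371, 0.0]
wrist_force: [-0.5, -0.2, -2.9]
opening: 0.249
```

Run:
```python
from h import *
from cell import arm
s=arm.sense();go(s,.5243,-.2447,.1568,7.97)
c=arm.camera("scene");i=c["image"];cv2.imwrite("pics/s14.png",cv2.resize(i[100:300,280:540],None,fx=2.5,fy=2.5)[:,:,::-1])
W=cloud(c)
a=np.radians(7.97);f=np.array([np.cos(a),np.sin(a)]);l=np.array([-np.sin(a),np.cos(a)])
d=W[...,:2]-s["position"][:2];F=d@f;L=d@l;Z=W[...,2]
def r(nm,m):
    q=cv2.minAreaRect(np.c_[F[m],L[m]].astype(np.float32));print(nm,m.sum(),np.round(q[0],4),np.round(q[1],4),round(q[2],1),"z",np.percentile(Z[m],[1,50,99]).round(4))
near=(abs(F)<.03)&(abs(L)<.045)
r("ears",near&(Z>.24)&(Z<.27)&(abs(L+.002)>.018))
r("earsall",near&(Z>.247)&(Z<.258))
r("hook",near&(Z>.145)&(Z<.2)); r("box",near&(Z>.212)&(Z<.24))
for h in (.14,): r("arms",(abs(F)<.09)&(abs(L)<.045)&(Z>.126)&(Z<.134))
r("stops",(abs(F)<.03)&(abs(L)<.045)&(Z>.1345)&(Z<.14))
```

```text
t 24.4 pos [ 0.5247 -0.2438  0.278 ] yaw 8.0 tilt [0.0001 0.0001] F [-0.48 -0.16 -2.86] T [-0.043 -0.008 -0.028] op 0.249
SHIFT [-0.0009 -0.0005  0.1212] spin [ 0.0001 -0.0001  0.0006]
ears 243 [-0.0009 -0.0015] [0.0231 0.0689] 0.1 z [0.2521 0.2585 0.2602]
earsall 258 [-0.0038 -0.0019] [0.0686 0.0192] 88.3 z [0.2471 0.2542 0.258 ]
hook 144 [-0.0005 -0.0021] [0.0059 0.0307] 89.6 z [0.1558 0.1767 0.1992]
box 375 [-0.008  -0.0047] [0.0178 0.0349] 25.2 z [0.2128 0.2266 0.2397]
arms 610 [ 0.0274 -0.0024] [0.0654 0.1056] 89.7 z [0.1263 0.1301 0.1336]
stops 65 [-0.0014 -0.0027] [0.0428 0.065 ] 1.2 z [0.1347 0.1362 0.1377]
```

View pics/s14.png

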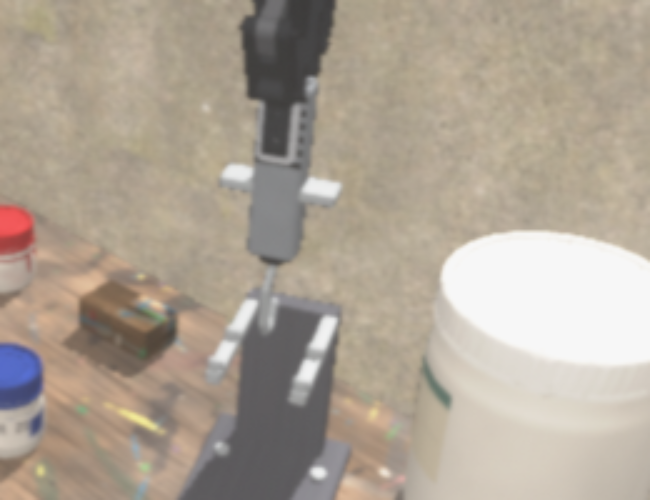

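Call:
jog_arm(
  commands=[-0.0008, -0.0005, 0.015, 0, 10, -0.0008, -0.0005, 0.04, 0, 10, -0.0008, -0.0005, 0.07, 0, 10, -0.0008, -0.0005, 0.095, 0, 10, -0.0008, -0.0005, 0.105, 0, 10, -0.0008, -0.0005, 0.11, 0, 10, -0.0008, -0.0005, 0.113, 0, 10, -0.0008, -0.0005, 0.115, 0, 10, -0.0008, -0.0005, 0.117, 0, 10, -0.0008, -0.0005, 0.1185, 0, 10, -0.0008, -0.0005, 0.12, 0, 10, -0.0008, -0.0005, 0.121, 0, 10, -0.0008, -0.0005, 0.121, 0, 10, -0.0008, -0.0005, 0.121, 0, 10],
)

```text
time_s: 26.2
position: [0.5243, -0.2454, 0.1568]
ee_rot: [-2.062, -2.37, -0.0]
wrist_force: [-1.4, 1.4, -0.7]
opening: 0.256
```

```bash
cat > st.py <<'E'
from h import *
from cell import arm
import sys
s=arm.sense();go(s,.5243,-.2447,.1568,7.97)
c=arm.camera("scene");i=c["image"];cv2.imwrite(f"pics/s{sys.argv[1]}.png",cv2.resize(i[120:340,280:540],None,fx=2.5,fy=2.5)[:,:,::-1])
W=cloud(c)
a=np.radians(7.97);f=np.array([np.cos(a),np.sin(a)]);l=np.array([-np.sin(a),np.cos(a)])
d=W[...,:2]-np.array([.5243,-.2447]);F=d@f;L=d@l;Z=W[...,2]
def r(nm,m):
    if m.sum()<4: print(nm,m.sum());return
    q=cv2.minAreaRect(np.c_[F[m],L[m]].astype(np.float32));print(nm,m.sum(),np.round(q[0],4),np.round(q[1],4),round(q[2],1),"z",np.percentile(Z[m],[1,50,99]).round(4))
near=(abs(F)<.03)&(abs(L)<.045)
r("eartop",near&(Z>.1365)&(Z<.150)&(abs(L+.002)>.018))
r("hook",near&(Z>.025)&(Z<.08)&(abs(L)<.015))
E
python3 st.py 15
```

```text
t 26.2 pos [ 0.5243 -0.2454  0.1568] yaw 7.97 tilt [0.     0.0001] F [-1.42  1.44 -0.71] T [-0.03   0.059  0.002] op 0.256
SHIFT [0.0006 0.0001 0.    ] spin [ 0.     -0.0001 -0.    ]
eartop 177 [-0.0018 -0.002 ] [0.0408 0.0687] 0.3 z [0.1365 0.1379 0.1396]
hook 117 [-0.0006 -0.0027] [0.0314 0.0059] 0.5 z [0.0338 0.0573 0.0785]
```

View pics/s15.png

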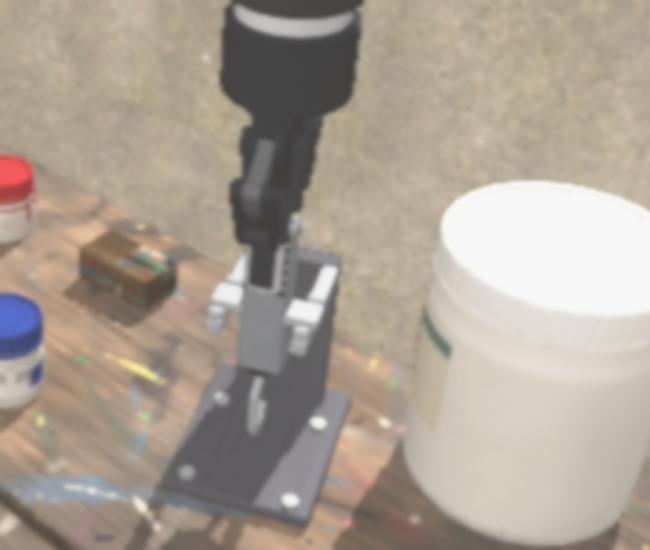

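Call:
jog_arm(
  commands=[0, 0, 0.0005, 0, 10, 0, 0, 0.0005, 0, 10, 0, 0, 0.0005, 0, 30, 0, 0, 0.0005, 0, 40, 0, 0, 0.0005, 0, 55, 0, 0, 0.0005, 0, 70, 0, 0, 0.0005, 0, 70, 0, 0, 0.0005, 0, 70, 0, 0, 0.0005, 0, 70],
)

```text
time_s: 27.38
position: [0.5243, -0.2454, 0.1563]
ee_rot: [-2.062, -2.37, -0.0]
wrist_force: [-0.7, 0.1, 0.8]
opening: 0.698
```

```bash
python3 st.py 16
```

```text
t 27.38 pos [ 0.5243 -0.2454  0.1563] yaw 7.96 tilt [-0.0001  0.0001] F [-0.73  0.06  0.84] T [-0.013 -0.007 -0.038] op 0.698
SHIFT [ 0.0006  0.0001 -0.0005] spin [-0.0001 -0.0001 -0.0001]
eartop 174 [-0.0018 -0.0023] [0.0686 0.0413] 88.7 z [0.1366 0.1379 0.1395]
hook 116 [-0.0013 -0.0031] [0.0059 0.0322] 88.2 z [0.0353 0.0579 0.0787]
```

View pics/s16.png

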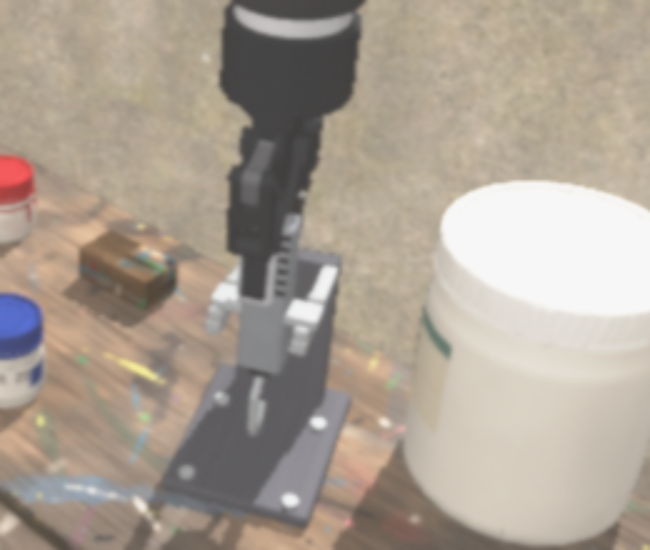

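The fingers are open and the scale hangs in the fork. Now retreat straight up.

Call:
jog_arm(
  commands=[0, 0, -0.01, 0, 70, 0, 0, -0.03, 0, 70, 0, 0, -0.06, 0, 70, 0, 0, -0.09, 0, 70, 0, 0, -0.12, 0, 70, 0, 0, -0.14, 0, 70, 0, 0, -0.14, 0, 70, 0, 0, -0.14, 0, 70, 0, 0, -0.14, 0, 70, 0, 0, -0.14, 0, 70],
)

```text
time_s: 28.68
position: [0.524, -0.2453, 0.2956]
ee_rot: [-2.061, -2.369, 0.0]
wrist_force: [-0.0, 0.7, -0.1]
opening: 0.699
```

```bash
python3 st.py 17; python3 look.py 18 .5 -.2 .3 8; python3 car.py 18
python3 - <<'E'
from h import *
for k in("4","18"):
    c=dict(np.load(f"scene{k}.npz"));W=cloud(c)
    for n,m in dict(blue=(np.hypot(W[...,0]-.512,W[...,1]+.054)<.045)&(W[...,2]>.05)&(W[...,2]<.075),block=(np.hypot(W[...,0]-.669,W[...,1]+.07)<.06)&(W[...,2]>.022)&(W[...,2]<.04)).items(): print(k,n,W[m].mean(0).round(4))
    if k=="18": cv2.imwrite("pics/full18.png",c["image"][:,:,::-1])
E
```

```text
t 28.68 pos [ 0.524  -0.2453  0.2956] yaw 7.96 tilt [-0.0011  0.0006] F [-0.01  0.68 -0.07] T [-0.024 -0.003  0.009] op 0.699
SHIFT [0.0004 0.0005 0.1388] spin [-0.001  -0.0007 -0.0001]
eartop 186 [-0.0015 -0.0021] [0.0412 0.0694] 0.6 z [0.1366 0.1379 0.1396]
hook 115 [-0.0011 -0.0028] [0.0062 0.0306] 89.1 z [0.036  0.0579 0.0794]
t 28.73 pos [ 0.5241 -0.2453  0.2958] yaw 7.96 tilt [-0.0009  0.0005] F [ 1.13 -0.07 -0.4 ] T [ 0.045 -0.012  0.008] op 0.7
SHIFT [ 0.0482 -0.0176 -0.0042] spin [-0.0008 -0.0006 -0.0006]
scene plate z hist [ 63 109 366 126  47  52 108  71  33  45  21  31  27  26  33  33  31  19
  34  41]
lid n,z50,z80 493 [0.063  0.0643] [0.5146 0.0795]
top plate z hist [182 196 307 155  30  35  80  65  34  18   9   8   9   9  10  10  10   5
   4   6]
lid n,z50,z80 442 [0.0635 0.0651] [0.5192 0.0819]
scene plate 565 [-0.0009  0.0012  0.0081] [-0.0005  0.0021] [0.0911 0.1043] 1.6
scene handle 106 F [-0.0032 -0.0011  0.0028] L [-0.0447 -0.0223  0.045 ] z [0.0783 0.0939 0.1048]
top plate 597 [ 0.0018 -0.0005  0.0079] [0.0003 0.002 ] [0.1    0.0895] 89.7
top handle 86 F [-0.0029  0.      0.0033] L [-0.0438 -0.0163  0.0477] z [0.0798 0.0978 0.1055]
4 blue [ 0.5088 -0.0565  0.0603]
4 block [ 0.6651 -0.0731  0.0288]
18 blue [ 0.5089 -0.0563  0.0603]
18 block [ 0.6648 -0.0731  0.029 ]
```

View pics/full18.png

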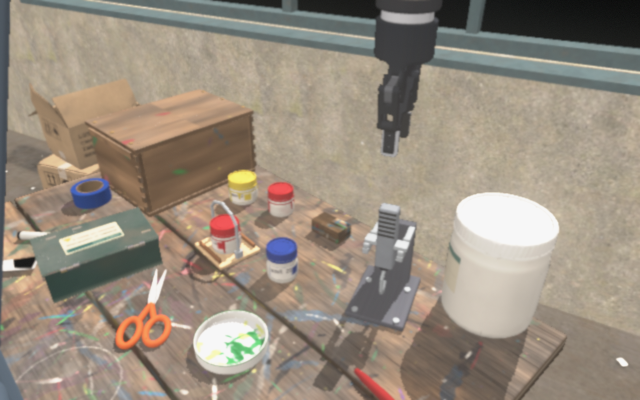

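The scale hangs in its stand (388,230), the carrier stands on its spot (225,240), and the blue pot (281,260) and block (330,227) have not moved. Handing in.

```bash
python3 -c "
from cell import arm
print(arm.sign_off())"
```

```text
the job is handed in; nothing more can be done
None
```

The job is done and handed in at about 29 s. I took the scale off its stand, hooked it under the carrier's handle, lifted, held, set the carrier down, unhooked, and hung the scale back up.

- **Lift and hold:** The carrier hung level about 10 mm clear of the table and held still for more than 2 s. Lift-off geometry suggests about 38 mm of spring extension, roughly 0.3 kg, well short of the 100 mm end stop. I never read the scale itself, and the wrist force was too noisy (about ±0.5 N) to pin the weight down better.
- **Set down:** The carrier stands flat, within about 1 mm of where it stood by most readings. One scene-camera reading of the plate centre was off by 2 mm along y; the top camera agreed to 1 mm, so I read this as noise.
- **Scale back in stand:** Its ears rest on the fork between the stops, ear tops at 138 mm as expected, and the gripper is clear above it.
- **Left alone:** The loose ink pot and the timber block moved by less than 0.5 mm in the pictures.

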